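# Crank the block-printing press down

## Robot

A 6-joint arm with a two-finger parallel gripper is mounted at the origin on the work surface. World frame = base frame: x ahead of the robot, y to its left, z up, the work surface at z = 0. Lengths are in m, angles in rad, forces in N, time in s.
With the tool pointing down it reaches from about 0.25 to 0.775 m from the base axis. Payload 4 kg.
Tool frame: the origin (TCP) lies on the centre line of the jaws, within the pads' length; the fingertips stand 17 mm ahead of it and the grasp point (between the pads) lies 2 mm behind it; z points along the fingers, y is the line along which they close (so a half turn about z gives the same grasp; the last joint's range is limited). The gripper opens to 94 mm and grips with 3 to 60 N. Pads are 16 mm wide; open, the fingers measure 119 mm over their backs; the gripper's body (75 mm by 177 mm) begins 78 mm behind the grasp point.
Start: joints at [1.185, 0.087, 1.371, -0, 1.684, -0.103], TCP at [0.153, 0.528, 0.223] pointing down, gripper open.
Joint ranges: [-3.1, 3.1], [-0.76, 2.03], [0.27, 2.55], [-1.08, 4.22], [0.17, 2.65], [-2.57, 2.57]. Speed limits (rad/s): [2.79, 2.79, 3.14, 3.14, 3.14, 3.14].

## Interface

Orientations are given as [roll, pitch, yaw] about the fixed x, y, z axes, in that order (R = Rz(yaw) Ry(pitch) Rx(roll)).
In Python, from bench import robot gives the robot as it stands.
- The arm moves only by the tool servo_tool, never from a script. Its argument "plan" is a list of rows, each a list of 7 numbers: the shift along the tool's x, y, z normalised to -1 to 1, where 1 is 0.1 m, then the turn, a rotation vector about the tool's x, y, z normalised to -1 to 1, where 1 is pi/2 rad, then the finger opening in mm, from 0 to 94. In form: [[x, y, z, ax, ay, az, gripper], ...]. A call has 1 to 12 rows; each row is the pose to reach, as a shift and turn from the pose commanded when the call began, along the tool's axes at that moment; what a row does not reach only later rows make up. A row lasts 1/12 s, in which the tool goes at most 41.7 mm and 7.16 degrees, less where a joint would pass 70% of its speed; a pose out of reach is approached as far as the arm can. A call with a number of a shift or a turn outside -1 to 1 is refused whole. A call with a gripper value outside its range is refused whole. The fingers move at their own pace and stop on an object; the grip force is fixed at half the most. Time passes only in rows, so rows that repeat a pose let the fingers close. It gives the time, the measured TCP pose, the force, the opening and the grip force at its end, in the units of the state.
- robot.get_obs(): the state, without advancing time (a new reading comes with each control period).
- robot.snapshot(name): name is "scene" or "top"; returns the picture (400x640x3 uint8, red, green, blue); there is no depth.
- robot.camera_params(name): a dict with "camera_matrix" (3x3 intrinsics, pixels), "rvec" (rotation vector, rad) and "tvec" (3), from world to camera coordinates, as OpenCV has them. Camera axes: x right, y down, z forward; pixel columns grow to the right and rows downward; lengths in m; the calibration is good to about 2 mm. A picture is of the moment at which its call begins. camera_params takes no time and is no camera call.
- robot.close_job(): hands the job in; it is judged then, once.
Trained networks look in the newest picture that a camera, given by its name, has taken for a name from the list of things; names that differ only in an ending like _2 or _b are one class to them, and where a whole thing is asked for, a point or a joint stands for the part that bears it (a point fixed in the world has none). Each returns a list of dicts, best first, with "conf" (0 to 1); they miss things now and then, are a little off and sometimes report something else, mostly with a low value. They report only what shows in the picture. A call takes as long as a camera call.
- robot.find_in(thing, camera): "extent" ([centre column, centre row, width, height] in pixels, round what is visible of it).
The state is a dict: "time": time; "joint_positions": joint angles; "qvel": joint speeds; "joint_torque": joint torques, N m; "tool_pos": TCP position; "ee_rot": TCP orientation; "wrist_force": force on the tool from outside, world axes, zero at the start; "wrist_torque": the same for the moment, N m; "width": finger opening in m; "finger_force": force on a finger pad.
Only numpy, scipy, OpenCV 4.12 (cv2) and the standard library are available. Lean on these libraries where they do the work, as an engineer would, in place of code of your own. Each camera call takes 0.05 s, during which the arm holds its last target. There are 200 camera calls.

## Task

Pick up the loose steel crank, fit its socket down the round collar on top of the little printing press and, by feel, fully home onto the hidden square end of the press screw, never forcing it (40 N is too much while it is not home). Then wind it clockwise, seen from above, until the press plate is fully down and the screw comes to a firm stop, without straining it there. Leave the crank standing fully home in the collar, let go of it, and leave the other things on the table where they are.

Things in the scene. Friction and masses are not known exactly. Their poses are not given: they have to be found in the camera images.
- press: Dark steel block-printing press, fixed: 200 x 200 mm base 16 mm thick, two posts, a crossbeam (56 mm along x, 200 mm along y) whose top is 120 mm above the table, a round collar on the middle of the beam. Origin: centre of its underside; z up.
- mouth (a point): Centre of the collar's flared mouth, 165 mm above the table, 45 mm above seat. The lip is about 53 mm wide inside, 65 mm outside; 8 mm below it the bore narrows to 44.6 mm.
- spindle (a point): Centre of the end face of the screw's square end, down in the collar, 140 mm above the table. The square is 24 x 24 mm, its topmost 2 mm stepped in to 21.5 mm, 8 mm thick in all, on a thinner shank; its angle is unknown (any). The screw winds clockwise from above against 0.2 Nm of friction, stays where left, and comes to a firm stop 3.1 to 4.4 rad from its start.
- seat (a point): Point on the collar's axis at the top of the crossbeam, 120 mm above the table: where the crank's origin is when it is fully home.
- crank: Loose steel crank, about 0.45 kg, standing on its socket. Origin: centre of the socket's mouth (underside), z up its axis, x towards the handle. A flat bar, 20 mm wide, at 55 to 65 mm height, runs from x = -65 to +85 mm, with the hub on the axis, the handle at x = 80 mm and a round counterweight (30 mm wide, up to 81 mm height) at x = -60 mm. It balances on its axis.
- socket (a point): Bottom centre of the crank's socket (the crank's origin). Square tube, 34.5 mm outside (43 mm over corners), 26 mm inside, 30 mm deep, sides along the crank's x and y. On the screw end but not seated it stands 20 mm too high; it sinks 2 mm within 12 degrees and drops home within about 5 degrees of a fitting angle, every 90 degrees. The greased collar leaves it 1 mm of play all round.
- hub (a point): Centre of the crank's square hub, on the axis, 85 mm above the crank's origin: a place to hold it while lifting and seating. The hub is 24 x 24 mm, sides along the crank's x and y, from 65 to 106 mm above the crank's origin.
- handle (a point): Middle of the crank's handle, 80 mm from its axis, 96 mm above its origin: an upright wooden sleeve 23 mm in diameter, 67 to 119 mm above the crank's origin. It spins freely on its pin, so it can be gripped and carried round in a circle without turning the hand. Winding takes about 2.5 N here; over 20 N at the stop strains it.
- platen (a joint): How far the press plate has come down, in m: 0 is up; it starts between 0 and 0.0052, and 0.0176 is fully down, at the stop. It sinks 4 mm per radian of the screw.
- bottle_a: Bystander: green paint bottle, 36 mm across, 95 mm tall. Origin at its underside.
- bottle_b: Bystander: blue paint bottle, 36 mm across, 95 mm tall. Origin at its underside.
- jar: Bystander: low jar, 48 mm across, 50 mm tall. Origin at its underside.
- carved_block: Bystander: carved wooden printing block, 75 x 55 x 22 mm, lying flat. Origin at its underside.
- ink_roller: Bystander: ink roller, 70 mm wide rubber roll of 28 mm diameter and a wooden handle about 150 mm long towards -x. Origin under the roll.

How it is judged:
By the outcome, as a careful person would: the job done as asked, in the order asked, and still so for the second after the job is handed in, with the robot touching nothing.
It also fails if it takes over 72 s, if anything falls off the work surface, if the arm or the gripper's body presses on something with over 40 N, if the wrist force passes 120 N, or if a joint passes its speed limit or range.

## Working session

There is one attempt and no reset: what is moved stays moved. The work goes in short steps, Python scripts to look and compute and a tool call to move; the robot and the scene stay as the last step left them, time stands still between calls to the robot, and variables do not carry over. Pictures are saved under pics/ and viewed, at most 10 in all, crops included, and the job is handed in when it is done.

Besides the shell and the picture viewer there is one more tool, called after ">>>" as a command line: name --pt "numbers of a row" for each row, then --argument value for the rest. servo_tool: Moves the arm, as the interface text tells. Scaled input: -1 to 1 covers 0.1 m each way for a shift and pi/2 rad each way for a turn. Its arguments: {"type":"object","properties":{"plan":{"type":"array","items":{"type":"array","items":{"type":"number"}}}},"required":["plan"]}

```bash
mkdir -p pics; cat > h.py <<'E'
import numpy as np, cv2
from bench import robot
def cam(n):
    p=robot.camera_params(n); K=np.array(p["camera_matrix"],float).reshape(3,3)
    R=cv2.Rodrigues(np.array(p["rvec"],float))[0]; t=np.array(p["tvec"],float).ravel(); return K,R,t
def ray(n,u,v,z):
    K,R,t=cam(n); d=R.T@np.linalg.solve(K,[u,v,1]); o=-R.T@t
    return o+d*(z-o[2])/d[2]
def proj(n,P):
    K,R,t=cam(n); q=(np.atleast_2d(P)@R.T+t)@K.T; return q[:,:2]/q[:,2:]
def tri(obs):
    A=[];b=[]
    for n,u,v in obs:
        K,R,t=cam(n); d=R.T@np.linalg.solve(K,[u,v,1]); d/=np.linalg.norm(d); o=-R.T@t
        M=np.eye(3)-np.outer(d,d); A.append(M); b.append(M@o)
    return np.linalg.lstsq(np.vstack(A),np.hstack(b),rcond=None)[0]
def snap(n,f):
    im=robot.snapshot(n); cv2.imwrite(f"pics/{f}.png",cv2.cvtColor(np.asarray(im),cv2.COLOR_RGB2BGR)); return im
E
python3 - <<'E'
from h import *
np.set_printoptions(precision=4,suppress=True)
for n in("scene","top"):
    snap(n,n+"0"); K,R,t=cam(n); print(n,K[0,0],"pos",-R.T@t,"fwd",R[2])
    for th in("press","crank","hub","handle","mouth","bottle_a","jar","carved_block","ink_roller"):
        print(th,[(np.round(d["extent"],1).tolist(),round(d["conf"],2)) for d in robot.find_in(th,n)[:3]])
print(robot.get_obs())
E
```

```text
scene 435.1007255310815 pos [1.3626 0.5618 0.9166] fwd [-0.6059 -0.4617 -0.6478]
press [([293.7, 181.6, 86.2, 73.2], 0.65)]
crank [([387.9, 230.4, 43.9, 38.1], 0.81)]
hub [([316.8, 225.2, 15.6, 27.3], 0.67), ([388.0, 232.2, 46.3, 45.4], 0.59)]
handle [([386.8, 229.6, 44.5, 44.6], 0.77)]
mouth [([293.9, 182.8, 84.9, 76.0], 0.91), ([289.0, 181.9, 44.2, 26.1], 0.37)]
bottle_a [([264.1, 234.4, 17.5, 29.4], 0.81), ([327.1, 260.7, 16.9, 32.4], 0.8), ([293.7, 182.4, 82.8, 73.1], 0.45)]
jar []
carved_block [([469.9, 270.6, 23.7, 27.3], 0.66)]
ink_roller [([213.1, 165.4, 44.1, 27.2], 0.69), ([297.2, 180.8, 84.7, 75.9], 0.55)]
top 417.16713697589677 pos [ 0.4795 -0.0278  1.4164] fwd [ 0.1207  0.0024 -0.9927]
press [([362.6, 223.7, 70.5, 68.9], 0.64)]
crank [([254.3, 209.6, 49.0, 26.9], 0.69)]
hub [([252.6, 209.6, 51.4, 26.5], 0.68)]
handle [([254.7, 212.8, 52.9, 21.1], 0.59)]
mouth [([362.9, 222.4, 70.1, 66.6], 0.71)]
bottle_a [([335.6, 150.4, 10.5, 18.7], 0.54)]
jar [([312.8, 192.0, 15.2, 15.6], 0.44)]
carved_block [([188.2, 229.6, 25.0, 26.4], 0.89), ([252.4, 210.2, 52.2, 23.7], 0.54)]
ink_roller [([449.9, 194.6, 25.3, 48.0], 0.77)]
{'time': 1.0, 'joint_positions': array([ 1.1849,  0.0872,  1.3707, -0.    ,  1.6836, -0.1031]), 'qvel': array([ 0.0015, -0.0011, -0.0021,  0.001 , -0.0014,  0.0033]), 'joint_torque': array([  0.0004, -34.0058, -30.2603,   0.0719,   0.0237,  -0.    ]), 'tool_pos': array([0.1535, 0.5282, 0.2225]), 'ee_rot': array([3.1415, 0.    , 2.8588]), 'wrist_force': array([-0.3988,  0.0695,  0.1048]), 'wrist_torque': array([-0.0026, -0.0037, -0.0087]), 'finger_force': 0.0, 'width': 0.0939940447660907}
```

```bash
ls pics
```

```text
scene0.png
top0.png
```

```bash
python3 - <<'E'
import cv2,numpy as np
a=cv2.imread("pics/top0.png")[130:270,160:480]; a=cv2.resize(a,(800,350),interpolation=cv2.INTER_CUBIC)
b=cv2.imread("pics/scene0.png")[140:290,240:440]; b=cv2.resize(b,(800,600),interpolation=cv2.INTER_CUBIC)
cv2.imwrite("pics/a.png",a);cv2.imwrite("pics/b.png",b)
E
```

```text
(no output)
```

View pics/a.png

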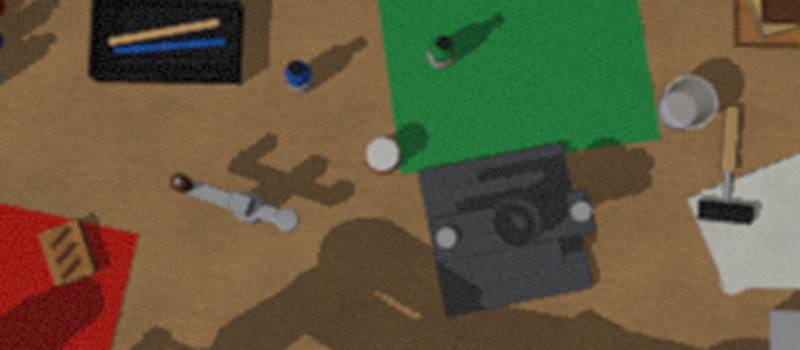

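View pics/b.png

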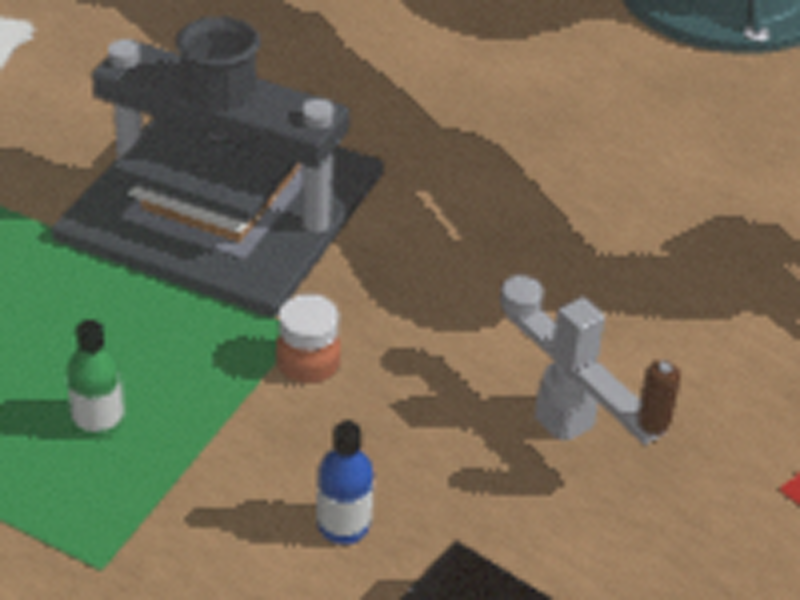

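The top view shows the crank at about (258,212), with the handle at (232,202) and the collar mouth at (367,219). In the scene view the hub top is at (385,218) and the mouth at (294,150).

```bash
python3 - <<'E'
from h import *
np.set_printoptions(precision=4,suppress=True)
T=lambda x,y:("top",x/2.5+160-.3,y/2.5+130-.3); S=lambda x,y:("scene",x/4+240-.4,y/4+140-.4)
for nm,a,b,z in(("hubtop",T(245,204),S(581,314),.106),("cw",T(287,219),S(522,290),.081),("handle",T(181,181),S(663,366),.119),("mouth",T(518,222),S(218,43),.165),("postA",T(447,237),S(318,110),.13),("postB",T(581,211),S(124,50),.13),("jar",T(382,153),S(308,310),.05)):
    print(nm,tri([a,b]),ray(*a,z),ray(*b,z))
E
```

```text
hubtop [0.5726 0.1767 0.1004] [0.5727 0.1749 0.106 ] [0.5773 0.1801 0.106 ]
cw [0.5569 0.1234 0.08  ] [0.5561 0.1244 0.081 ] [0.5586 0.1228 0.081 ]
handle [0.5991 0.2536 0.1202] [0.5992 0.2539 0.119 ] [0.5979 0.2532 0.119 ]
mouth [ 0.5527 -0.1631  0.1629] [ 0.5522 -0.1623  0.165 ] [ 0.5552 -0.1616  0.165 ]
postA [ 0.535  -0.0797  0.1294] [ 0.5344 -0.0788  0.13  ] [ 0.5362 -0.08    0.13  ]
postB [ 0.5701 -0.2452  0.1291] [ 0.5691 -0.2438  0.13  ] [ 0.5717 -0.2456  0.13  ]
jar [0.6476 0.0033 0.055 ] [0.647  0.0051 0.05  ] [ 0.6446 -0.0018  0.05  ]
```

>>> servo_tool --pt "-1 -0.434 0 0 0 0.508 60" --pt "-1 -0.434 0 0 0 0.508 60" --pt "-1 -0.434 0 0 0 0.508 60" --pt "-1 -0.434 0 0 0 0.508 60" --pt "-1 -0.434 0 0 0 0.508 60" --pt "-1 -0.434 0 0 0 0.508 60" --pt "-1 -0.434 0 0 0 0.508 60"

```text
time: 1.58
tool_pos: [0.2377, 0.4584, 0.2226]
ee_rot: [3.141, -0.0, 2.055]
wrist_force: [-0.5, -0.7, 0.5]
width: 0.0599
finger_force: 0.0
```

>>> servo_tool --pt "-1 0.41 0 0 0 0.508 60" --pt "-1 0.41 0 0 0 0.508 60" --pt "-1 0.41 0 0 0 0.508 60" --pt "-1 0.41 0 0 0 0.508 60" --pt "-1 0.41 0 0 0 0.508 60" --pt "-1 0.41 0 0 0 0.508 60" --pt "-1 0.41 0 0 0 0.508 60"

```text
time: 2.17
tool_pos: [0.3209, 0.3894, 0.2226]
ee_rot: [3.142, -0.0, 1.257]
wrist_force: [0.3, 0.6, 0.0]
width: 0.0598
finger_force: 0.0
```

>>> servo_tool --pt "-0.41 1 0 0 0 0 60" --pt "-0.41 1 0 0 0 0 60" --pt "-0.41 1 0 0 0 0 60"

```text
time: 2.42
tool_pos: [0.4054, 0.3185, 0.2225]
ee_rot: [3.14, 0.001, 1.262]
wrist_force: [-0.5, 0.9, -0.1]
width: 0.0598
finger_force: 0.0
```

>>> servo_tool --pt "-0.41 1 0 0 0 0 60" --pt "-0.41 1 0 0 0 0 60" --pt "-0.41 1 0 0 0 0 60"

```text
time: 2.67
tool_pos: [0.4888, 0.2482, 0.2224]
ee_rot: [3.14, 0.001, 1.26]
wrist_force: [0.0, -0.3, -0.8]
width: 0.0603
finger_force: 0.0
```

>>> servo_tool --pt "-0.42 1 0 0 0 0 60" --pt "-0.42 1 0 0 0 0 60" --pt "-0.42 1 0 0 0 0 60" --pt "-0.42 1 0 0 0 0 60" --pt "-0.42 1 0 0 0 0 60"

```text
time: 3.08
tool_pos: [0.5696, 0.1795, 0.2218]
ee_rot: [-3.14, 0.0, 1.26]
wrist_force: [0.2, 1.2, 0.5]
width: 0.06
finger_force: 0.0
```

```bash
python3 - <<'E'
from h import *
snap("scene","s1"); o=robot.get_obs(); print(o["tool_pos"],o["ee_rot"],o["joint_positions"],o["time"])
b=cv2.imread("pics/s1.png")[130:280,290:490]; cv2.imwrite("pics/b1.png",cv2.resize(b,(800,600),interpolation=cv2.INTER_CUBIC))
E
```

```text
[0.56882116 0.18049532 0.22214321] [-3.14038288e+00 -1.85244876e-04  1.26212548e+00] [2.11850576e-01 1.92536107e-01 1.25310995e+00 7.68473479e-04
 1.69690398e+00 5.20617604e-01] 3.1333
```

View pics/b1.png

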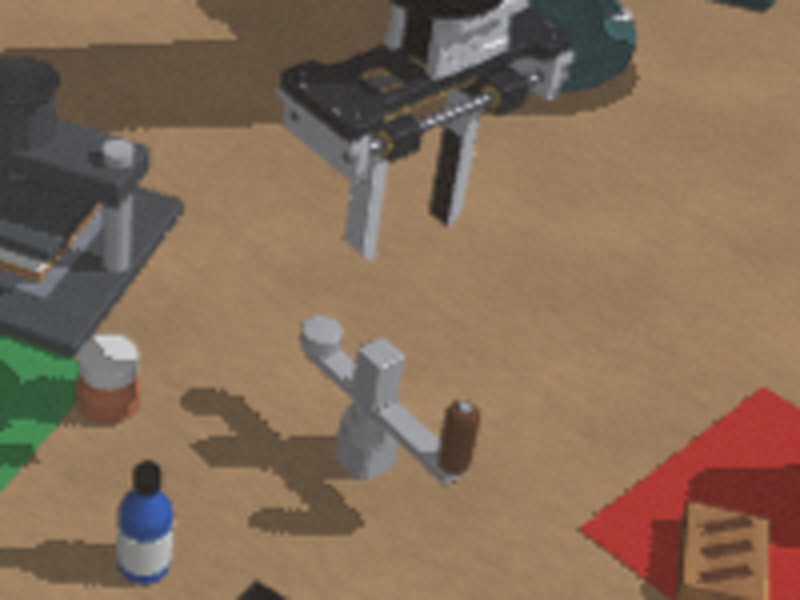

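>>> servo_tool --pt "0 0.058 1 0 0 0 60" --pt "0 0.058 1 0 0 0 60" --pt "0 0.058 1 0 0 0 60" --pt "0 0.058 1 0 0 0 60"

```text
time: 3.47
tool_pos: [0.5698, 0.1794, 0.1164]
ee_rot: [-3.131, 0.005, 1.265]
wrist_force: [-1.1, 0.5, 0.1]
width: 0.0601
finger_force: 0.0
```

>>> servo_tool --pt "0 0 0.36 0 0 0 60" --pt "0 0 0.36 0 0 0 60" --pt "0 0 0.36 0 0 0 10" --pt "0 0 0.36 0 0 0 10" --pt "0 0 0.36 0 0 0 10" --pt "0 0 0.36 0 0 0 10" --pt "0 0 0.36 0 0 0 10" --pt "0 0 0.36 0 0 0 10"

```text
time: 4.13
tool_pos: [0.5749, 0.179, 0.0877]
ee_rot: [3.14, -0.001, 1.263]
wrist_force: [-1.5, 0.1, 7.8]
width: 0.0237
finger_force: 30.2
```

>>> servo_tool --pt "0 0 -0.3 0 0 0 10" --pt "0 0 -0.6 0 0 0 10" --pt "0 0 -0.95 0 0 0 10" --pt "0 0 -0.95 0 0 0 10"

```text
time: 4.47
tool_pos: [0.5778, 0.1795, 0.1891]
ee_rot: [3.13, -0.007, 1.263]
wrist_force: [2.8, 0.8, -1.9]
width: 0.0241
finger_force: 30.0
```

>>> servo_tool --pt "0 0 -0.3 0 0 0 10" --pt "0 0 -0.6 0 0 0 10" --pt "0 0 -0.95 0 0 0 10" --pt "0 0 -0.95 0 0 0 10" --pt "0 0 -0.95 0 0 0 10"

```text
time: 4.88
tool_pos: [0.5752, 0.1789, 0.2768]
ee_rot: [3.139, -0.001, 1.263]
wrist_force: [0.7, 0.2, -6.0]
width: 0.0238
finger_force: 30.0
```

```bash
python3 - <<'E'
from h import *
snap("scene","s2"); snap("top","t2"); o=robot.get_obs(); print(o["tool_pos"],o["ee_rot"],o["joint_positions"],o["time"],o["wrist_force"],o["wrist_torque"])
b=cv2.imread("pics/s2.png")[110:230,320:480]; a=cv2.imread("pics/t2.png")[160:260,190:350]
cv2.imwrite("pics/b2.png",np.vstack([cv2.resize(b,(480,360),interpolation=cv2.INTER_CUBIC),cv2.resize(a[:80],(480,240),interpolation=cv2.INTER_CUBIC)]))
E
```

```text
[0.57349456 0.17855838 0.27249334] [-3.13642673e+00  2.86818557e-03  1.26282733e+00] [2.07438478e-01 2.02463181e-01 1.14265252e+00 5.20605018e-05
 1.80238547e+00 5.15426682e-01] 4.9833 [ 0.41380968 -0.65619206 -5.18985304] [-0.11151674  0.06556185  0.03944534]
```

View pics/b2.png

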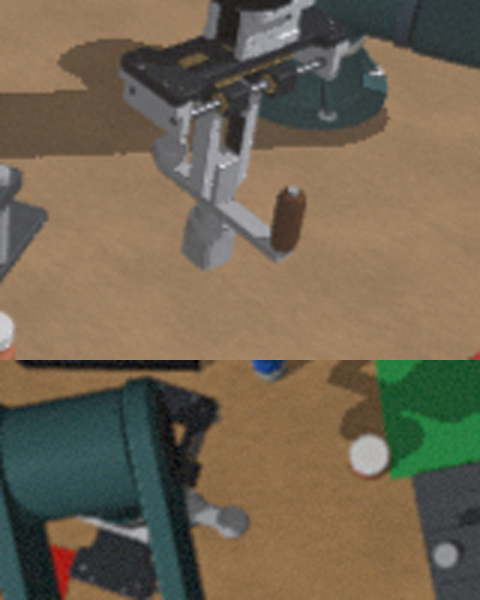

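The crank is held upright by the hub. The handle top is at scene pixel (417,173).

```bash
python3 - <<'E'
from h import *
o=robot.get_obs();p=o["tool_pos"]
h=ray("scene",320+291/3-.3,110+190/3-.3,p[2]+.031); d=h-p; x=np.array([.303,.953]);y=np.array([.953,-.303])
print(h,d[:2]@x,d[:2]@y,o["wrist_force"],o["wrist_torque"],p)
E
```

```text
[0.59249947 0.2501662  0.30349334] 0.07400074185628032 -0.003585492633498802 [ 0.41380968 -0.65619206 -5.18985304] [-0.11151674  0.06556185  0.03944534] [0.57349456 0.17855838 0.27249334]
```

>>> servo_tool --pt "-0.977 0.227 0 0 0 -0.488 10" --pt "-0.977 0.227 0 0 0 -0.488 10" --pt "-0.977 0.227 0 0 0 -0.488 10" --pt "-0.977 0.227 0 0 0 -0.488 10" --pt "-0.977 0.227 0 0 0 -0.488 10" --pt "-0.977 0.227 0 0 0 -0.488 10" --pt "-0.977 0.227 0 0 0 -0.488 10"

```text
time: 5.57
tool_pos: [0.5651, 0.0784, 0.2718]
ee_rot: [-3.135, -0.003, 2.033]
wrist_force: [0.7, -0.4, -5.0]
width: 0.0238
finger_force: 30.0
```

>>> servo_tool --pt "-0.861 -0.515 0 0 0 -0.488 10" --pt "-0.861 -0.515 0 0 0 -0.488 10" --pt "-0.861 -0.515 0 0 0 -0.488 10" --pt "-0.861 -0.515 0 0 0 -0.488 10" --pt "-0.861 -0.515 0 0 0 -0.488 10" --pt "-0.861 -0.515 0 0 0 -0.488 10" --pt "-0.861 -0.515 0 0 0 -0.488 10"

```text
time: 6.15
tool_pos: [0.5571, -0.0214, 0.2719]
ee_rot: [-3.14, -0.007, 2.8]
wrist_force: [-0.7, -0.8, -6.6]
width: 0.0238
finger_force: 30.0
```

>>> servo_tool --pt "-0.264 -0.968 0 0 0 -0.488 10" --pt "-0.264 -0.968 0 0 0 -0.488 10" --pt "-0.264 -0.968 0 0 0 -0.488 10" --pt "-0.264 -0.968 0 0 0 -0.488 10" --pt "-0.264 -0.968 0 0 0 -0.488 10" --pt "-0.264 -0.968 0 0 0 -0.488 10" --pt "-0.264 -0.968 0 0 0 -0.488 10"

```text
time: 6.73
tool_pos: [0.5491, -0.1212, 0.2717]
ee_rot: [3.136, -0.005, -2.717]
wrist_force: [-0.1, 0.6, -5.1]
width: 0.0236
finger_force: 30.0
```

>>> servo_tool --pt "0.17 -0.38 0 0 0 0 10" --pt "0.17 -0.38 0 0 0 0 10" --pt "0.17 -0.38 0 0 0 0 10" --pt "0.17 -0.38 0 0 0 0 10" --pt "0.17 -0.38 0 0 0 0 10" --pt "0.17 -0.38 0 0 0 0 10"

```text
time: 7.23
tool_pos: [0.5502, -0.162, 0.2753]
ee_rot: [3.14, -0.001, -2.72]
wrist_force: [-0.2, 1.1, -5.1]
width: 0.0239
finger_force: 30.0
```

```bash
python3 - <<'E'
from h import *
snap("scene","s3"); snap("top","t3"); o=robot.get_obs(); print(o["tool_pos"],o["ee_rot"],o["joint_positions"],o["time"],o["wrist_force"],o["wrist_torque"])
b=cv2.imread("pics/s3.png")[80:230,230:390]; a=cv2.imread("pics/t3.png")[165:255,310:430]
cv2.imwrite("pics/b3.png",np.hstack([cv2.resize(b,(480,450),interpolation=cv2.INTER_CUBIC),cv2.resize(a,(320,450)[:1]+(240,),interpolation=cv2.INTER_CUBIC) if 0 else cv2.copyMakeBorder(cv2.resize(a,(320,240),interpolation=cv2.INTER_CUBIC),0,210,0,0,0)]))
E
```

```text
[ 0.55045745 -0.16208902  0.27615652] [ 3.14108174e+00 -1.68654595e-04 -2.71966744e+00] [-3.85300773e-01  1.37380165e-01  1.21023088e+00  2.37381387e-04
  1.79446730e+00 -2.37796967e+00] 7.3333 [-0.18582578  0.94122954 -4.52024308] [0.08038388 0.01982959 0.00021035]
```

View pics/b3.png

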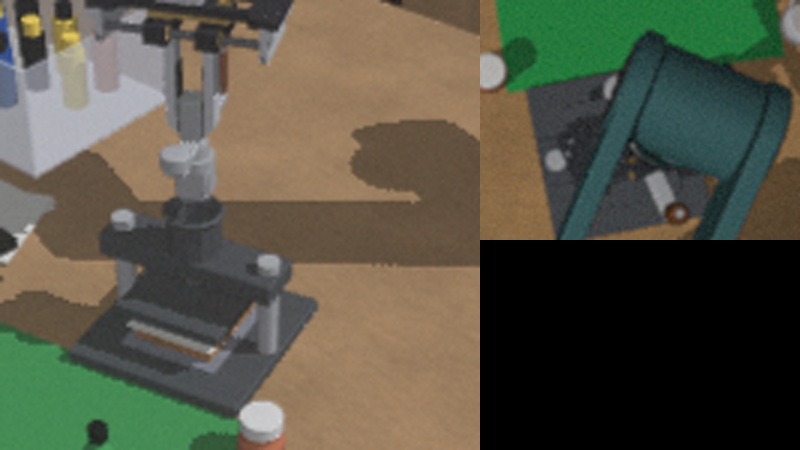

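The crank hangs just over the collar: counterweight top at scene (290,133), handle top at top-view (384,244).

```bash
python3 - <<'E'
from h import *
p=robot.get_obs()["tool_pos"]; 
h=ray("top",310+197/2.667-.3,165+211/2.667-.3,p[2]+.031); c=ray("scene",230+181/3-.3,80+158/3-.3,p[2]-.007)
yw=-2.7197; x=np.array([np.cos(yw),np.sin(yw)]);y=np.array([x[1],-x[0]])
for n,v in(("h",h),("c",c)): print(n,v,(v-p)[:2]@x,(v-p)[:2]@y)
m=ray("scene",230+192/3-.3,80+213/3-.3,.165);print("mouth",m)
E
```

```text
h [ 0.47790838 -0.19120609  0.30715652] 0.07811073095596045 0.0031440032287023707
c [ 0.60915044 -0.12638451  0.26915652] -0.06816709114859959 0.008539708783836752
mouth [ 0.55740248 -0.16133867  0.165     ]
```

>>> servo_tool --pt "0 0 0.1 0 0 0 10" --pt "0 0 0.2 0 0 0 10" --pt "0 0 0.24 0 0 0 10" --pt "0 0 0.24 0 0 0 10" --pt "0 0 0.24 0 0 0 10"

```text
time: 7.75
tool_pos: [0.5501, -0.1627, 0.2516]
ee_rot: [3.14, -0.001, -2.721]
wrist_force: [0.1, 0.3, -4.6]
width: 0.024
finger_force: 30.0
```

>>> servo_tool --pt "0 0 0.02 0 0 0 10" --pt "0 0 0.03 0 0 0 10" --pt "0 0 0.04 0 0 0 10" --pt "0 0 0.04 0 0 0 10"

```text
time: 8.08
tool_pos: [0.5508, -0.163, 0.2487]
ee_rot: [-3.141, 0.001, -2.721]
wrist_force: [1.3, -0.4, -4.1]
width: 0.0238
finger_force: 30.0
```

>>> servo_tool --pt "0 0 0.01 0 0 0 10" --pt "0 0 0.02 0 0 0 10" --pt "0 0 0.02 0 0 0 10"

```text
time: 8.33
tool_pos: [0.5513, -0.1629, 0.2472]
ee_rot: [-3.14, 0.002, -2.72]
wrist_force: [2.3, -0.7, -2.5]
width: 0.0238
finger_force: 30.0
```

>>> servo_tool --pt "0 0 0.01 0 0 0 10" --pt "0 0 0.015 0 0 0 10" --pt "0 0 0.015 0 0 0 10"

```text
time: 8.58
tool_pos: [0.5514, -0.1629, 0.2462]
ee_rot: [-3.14, 0.003, -2.72]
wrist_force: [3.5, -0.2, -0.0]
width: 0.0237
finger_force: 30.0
```

```bash
python3 - <<'E'
from h import *
o=robot.get_obs(); print(o["tool_pos"],o["time"],o["wrist_force"],o["wrist_torque"])
E
```

```text
[ 0.55139669 -0.16287058  0.24621025] 8.5833 [ 3.54852478 -0.1780935  -0.03685095] [ 0.04936436 -0.86431664  0.03171154]
```

>>> servo_tool --pt "-0.014 -0.006 -0.01 0 0 0 10" --pt "-0.027 -0.012 -0.01 0 0 0 10" --pt "-0.027 -0.012 0 0 0 0 10" --pt "-0.027 -0.012 0 0 0 0 10"

```text
time: 8.92
tool_pos: [0.5531, -0.1626, 0.2439]
ee_rot: [3.14, -0.001, -2.721]
wrist_force: [1.9, 0.9, -3.9]
width: 0.024
finger_force: 30.0
```

>>> servo_tool --pt "0 0 0.01 0 0 0 10" --pt "0 0 0.02 0 0 0 10" --pt "0 0 0.02 0 0 0 10"

```text
time: 9.17
tool_pos: [0.5532, -0.1626, 0.2416]
ee_rot: [3.14, -0.001, -2.721]
wrist_force: [2.1, 0.8, -5.6]
width: 0.0241
finger_force: 30.0
```

```bash
python3 - <<'E'
from h import *
o=robot.get_obs(); print(o["tool_pos"],o["time"],o["wrist_force"],o["wrist_torque"])
E
```

```text
[ 0.55324774 -0.16257367  0.24162702] 9.1667 [ 2.08361704  0.79797137 -5.60195797] [ 0.20210432 -0.52566702 -0.04554129]
```

>>> servo_tool --pt "-0.01 0 0.03 0 0 0 10" --pt "-0.01 0 0.06 0 0 0 10" --pt "-0.01 0 0.09 0 0 0 10" --pt "-0.01 0 0.1 0 0 0 10" --pt "-0.01 0 0.1 0 0 0 10"

```text
time: 9.58
tool_pos: [0.5539, -0.1624, 0.2321]
ee_rot: [3.14, -0.001, -2.721]
wrist_force: [0.6, 0.1, -5.4]
width: 0.0238
finger_force: 30.0
```

>>> servo_tool --pt "0 0 0.01 0 0 0 10" --pt "0 0 0.02 0 0 0 10" --pt "0 0 0.02 0 0 0 10"

```text
time: 9.83
tool_pos: [0.5542, -0.1624, 0.2308]
ee_rot: [3.141, -0.0, -2.721]
wrist_force: [-0.3, 0.2, -4.7]
width: 0.0239
finger_force: 30.0
```

```bash
python3 - <<'E'
from h import *
o=robot.get_obs(); print(o["tool_pos"],o["time"],o["wrist_force"],o["wrist_torque"])
E
```

```text
[ 0.55420513 -0.16243729  0.23081475] 9.8333 [-0.29316899  0.16526634 -4.69029945] [ 0.05554559 -0.01011916  0.01443405]
```

>>> servo_tool --pt "0 0 0.01 0 0 0 10" --pt "0 0 0.01 0 0 0 10"

```text
time: 10.0
tool_pos: [0.5543, -0.1624, 0.2298]
ee_rot: [3.141, -0.0, -2.721]
wrist_force: [-0.0, 1.2, -5.5]
width: 0.0238
finger_force: 30.0
```

>>> servo_tool --pt "0 0 0.01 0 0 0 10" --pt "0 0 0.01 0 0 0 10"

```text
time: 10.17
tool_pos: [0.5543, -0.1624, 0.2288]
ee_rot: [3.141, -0.0, -2.721]
wrist_force: [-0.3, 0.4, -5.0]
width: 0.0239
finger_force: 30.0
```

>>> servo_tool --pt "0 0 0.01 0 0 0 10" --pt "0 0 0.01 0 0 0 10"

```text
time: 10.33
tool_pos: [0.5544, -0.1624, 0.2279]
ee_rot: [-3.142, 0.0, -2.721]
wrist_force: [-0.1, 0.7, -5.3]
width: 0.0239
finger_force: 30.0
```

>>> servo_tool --pt "0 0 0.01 0 0 0 10" --pt "0 0 0.01 0 0 0 10"

```text
time: 10.5
tool_pos: [0.5544, -0.1624, 0.2277]
ee_rot: [-3.141, 0.001, -2.721]
wrist_force: [0.2, 0.4, -1.9]
width: 0.0241
finger_force: 30.0
```

>>> servo_tool --pt "0 0 0.01 0 0 0 10" --pt "0 0 0.01 0 0 0 10"

```text
time: 10.67
tool_pos: [0.5545, -0.1625, 0.2275]
ee_rot: [-3.14, 0.001, -2.721]
wrist_force: [-1.3, 0.2, 2.7]
width: 0.0235
finger_force: 30.0
```

>>> servo_tool --pt "0 0 0.01 0 0 0 10" --pt "0 0 0.01 0 0 0 10"

```text
time: 10.83
tool_pos: [0.5545, -0.1625, 0.2274]
ee_rot: [-3.14, 0.002, -2.721]
wrist_force: [-2.6, 1.2, 5.3]
width: 0.0236
finger_force: 30.0
```

>>> servo_tool --pt "0 0 -0.01 0 0 0 26" --pt "0 0 -0.01 0 0 0 26" --pt "0 0 -0.01 0 0 0 26" --pt "0 0 -0.01 0 0 0.04 26" --pt "0 0 -0.01 0 0 0.08 26" --pt "0 0 -0.01 0 0 0.12 26" --pt "0 0 -0.01 0 0 0.16 26" --pt "0 0 -0.01 0 0 0.2 26" --pt "0 0 -0.01 0 0 0.24 26" --pt "0 0 -0.01 0 0 0.28 26"

```text
time: 11.67
tool_pos: [0.5544, -0.1624, 0.2254]
ee_rot: [3.141, -0.0, 3.12]
wrist_force: [-1.1, 0.5, 0.5]
width: 0.0258
finger_force: 0.8
```

```bash
python3 - <<'E'
from h import *
o=robot.get_obs(); print(o["tool_pos"],o["time"],o["wrist_force"],o["wrist_torque"],o["width"])
E
```

```text
[ 0.55440877 -0.16241882  0.22543484] 11.6667 [-1.14754227  0.50281484  0.49411736] [ 0.0906097  -0.0047298   0.00461742] 0.025792836534340963
```

>>> servo_tool --pt "0 0 0 0 0 0.04 26" --pt "0 0 0 0 0 0.08 26" --pt "0 0 0 0 0 0.12 26" --pt "0 0 0 0 0 0.16 26" --pt "0 0 0 0 0 0.2 26" --pt "0 0 0 0 0 0.24 26"

```text
time: 12.17
tool_pos: [0.5543, -0.1628, 0.225]
ee_rot: [-3.141, -0.001, 2.742]
wrist_force: [-0.4, -0.1, 0.3]
width: 0.0258
finger_force: 0.1
```

```bash
python3 - <<'E'
from h import *
o=robot.get_obs(); print(o["tool_pos"],o["time"],o["wrist_force"],o["wrist_torque"],o["width"])
E
```

```text
[ 0.55431332 -0.16276664  0.22502389] 12.1667 [-0.37066396 -0.0819822   0.26208865] [-0.00882851 -0.02103733 -0.00167137] 0.02584979241673495
```

>>> servo_tool --pt "0 0 0 0 0 0.04 26" --pt "0 0 0 0 0 0.08 26" --pt "0 0 0 0 0 0.12 26" --pt "0 0 0 0 0 0.16 26" --pt "0 0 0 0 0 0.2 26" --pt "0 0 0 0 0 0.24 26"

```text
time: 12.67
tool_pos: [0.5544, -0.1631, 0.2254]
ee_rot: [-3.14, 0.001, 2.366]
wrist_force: [-1.0, -1.2, -0.0]
width: 0.0264
finger_force: 6.4
```

```bash
python3 - <<'E'
from h import *
o=robot.get_obs(); print(o["tool_pos"],o["time"],o["wrist_force"],o["wrist_torque"],o["width"])
E
```

```text
[ 0.55435636 -0.16313778  0.22540712] 12.6667 [-0.95321716 -1.19724801 -0.01874039] [-0.31408821  0.07123403  0.25958143] 0.02641960436856676
```

```bash
python3 - <<'E'
from h import *
snap("scene","s4"); o=robot.get_obs(); print(o["tool_pos"],o["ee_rot"])
c=np.array([.554,-.1622])
for z in(.12,.138,.14):
  print(z,[proj("scene",[*(c+r*np.array([np.cos(2.43),np.sin(2.43)])),z+h])[0].round(1).tolist() for r,h in((80e-3,.119),(-60e-3,.081),(0,.106))])
b=cv2.imread("pics/s4.png")[80:200,240:360]; cv2.imwrite("pics/b4.png",cv2.resize(b,(600,600),interpolation=cv2.INTER_CUBIC))
E
```

```text
[ 0.55433688 -0.16310977  0.22541213] [-3.14042515e+00  4.28911753e-04  2.36362376e+00]
0.12 [[320.7, 126.6], [273.7, 141.9], [293.7, 132.9]]
0.138 [[320.8, 121.3], [273.4, 136.7], [293.6, 127.6]]
0.14 [[320.8, 120.7], [273.3, 136.2], [293.6, 127.0]]
```

View pics/b4.png

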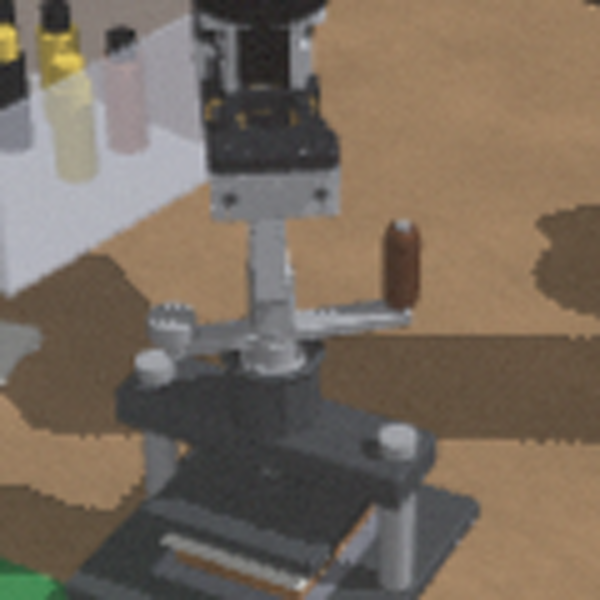

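The crank is home: the handle top at (320.6,125) and counterweight at (274.4,143) match the seated height, and the screw torque is felt. I'll regrip lower on the hub and wind.

>>> servo_tool --pt "0 0 0 0 0 0 31" --pt "0 0 0.05 0 0 0 31" --pt "0 0 0.15 0 0 0 31" --pt "0 0 0.15 0 0 0 31" --pt "0 0 0.15 0 0 0 10" --pt "0 0 0.15 0 0 0 10" --pt "0 0 0.15 0 0 0 10" --pt "0 0 0.15 0 0 0 10"

```text
time: 13.38
tool_pos: [0.5535, -0.1625, 0.2094]
ee_rot: [-3.14, -0.003, 2.369]
wrist_force: [-1.3, -1.6, -6.2]
width: 0.0253
finger_force: 28.2
```

>>> servo_tool --pt "0 0 0 0 0 0.05 10" --pt "0 0 0 0 0 0.1 10" --pt "0 0 0 0 0 0.15 10" --pt "0 0 0 0 0 0.2 10" --pt "0 0 0 0 0 0.25 10" --pt "0 0 0 0 0 0.3 10"

```text
time: 13.88
tool_pos: [0.5535, -0.1628, 0.2095]
ee_rot: [-3.138, -0.001, 1.893]
wrist_force: [-2.0, -2.2, -6.1]
width: 0.0253
finger_force: 28.5
```

```bash
python3 - <<'E'
from h import *
o=robot.get_obs(); print(o["tool_pos"],o["time"],o["wrist_force"],o["wrist_torque"],o["width"],o["joint_positions"])
E
```

```text
[ 0.55348812 -0.16280371  0.20949504] 13.8833 [-2.0237169  -2.1593189  -6.06330398] [-0.64585085  0.44438317  0.16594208] 0.025283747675820322 [-3.83568369e-01  1.52335206e-01  1.32432040e+00 -1.32709180e-03
  1.66790975e+00 -7.06343849e-01]
```

>>> servo_tool --pt "0 0 0.015 0 0 0.06 10" --pt "0 0 0.015 0 0 0.12 10" --pt "0 0 0.015 0 0 0.18 10" --pt "0 0 0.015 0 0 0.24 10" --pt "0 0 0.015 0 0 0.3 10" --pt "0 0 0.015 0 0 0.36 10" --pt "0 0 0.015 0 0 0.42 10" --pt "0 0 0.015 0 0 0.48 10" --pt "0 0 0.015 0 0 0.54 10" --pt "0 0 0.015 0 0 0.6 10" --pt "0 0 0.015 0 0 0.6 10"

```text
time: 14.8
tool_pos: [0.5532, -0.1632, 0.2093]
ee_rot: [-3.14, 0.003, 0.953]
wrist_force: [-4.9, -3.1, -3.1]
width: 0.0249
finger_force: 29.0
```

```bash
python3 - <<'E'
from h import *
o=robot.get_obs(); print(o["tool_pos"],o["time"],o["wrist_force"],o["wrist_torque"],o["width"],o["joint_positions"][5])
snap("scene","s5"); b=cv2.imread("pics/s5.png")[80:200,240:360]; cv2.imwrite("pics/b5.png",cv2.resize(b,(600,600),interpolation=cv2.INTER_CUBIC))
E
```

```text
[ 0.55321278 -0.16319731  0.20929787] 14.8 [-4.88746435 -3.0933256  -3.05521856] [-0.62097648  1.11939733  0.19924554] 0.024932078411155394 0.23376923653719722
```

View pics/b5.png

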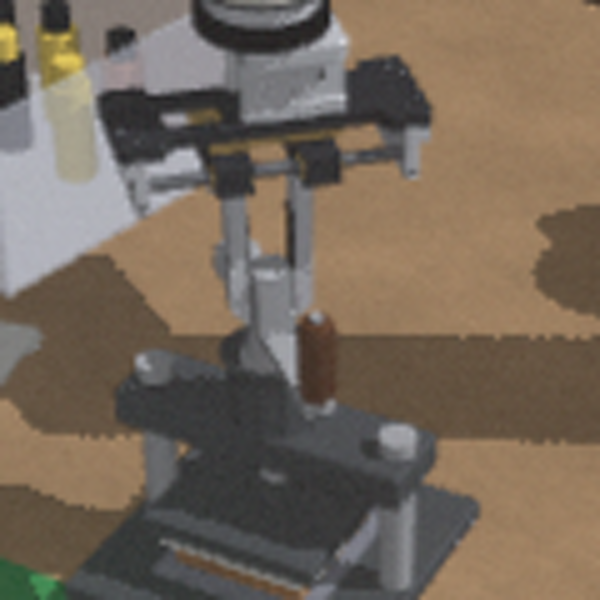

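>>> servo_tool --pt "-0.015 -0.005 0 0 0 0.06 10" --pt "-0.015 -0.005 0 0 0 0.12 10" --pt "-0.015 -0.005 0 0 0 0.18 10" --pt "-0.015 -0.005 0 0 0 0.24 10" --pt "-0.015 -0.005 0 0 0 0.3 10" --pt "-0.015 -0.005 0 0 0 0.36 10" --pt "-0.015 -0.005 0 0 0 0.42 10" --pt "-0.015 -0.005 0 0 0 0.48 10" --pt "-0.015 -0.005 0 0 0 0.54 10" --pt "-0.015 -0.005 0 0 0 0.6 10" --pt "-0.015 -0.005 0 0 0 0.6 10"

```text
time: 15.77
tool_pos: [0.5522, -0.1634, 0.2093]
ee_rot: [-3.141, 0.002, 0.013]
wrist_force: [-5.2, -1.7, -3.0]
width: 0.0247
finger_force: 29.0
```

```bash
python3 - <<'E'
from h import *
o=robot.get_obs(); print(o["tool_pos"],o["time"],o["wrist_force"],o["wrist_torque"],o["width"],o["joint_positions"][5])
E
```

```text
[ 0.55223562 -0.16335351  0.20930727] 15.7667 [-5.19216475 -1.68998016 -3.01692667] [-0.36310739  1.14839547  0.13821663] 0.024736395623615213 1.171845699218421
```

>>> servo_tool --pt "-0.01 0 0 0 0 0.05 10" --pt "-0.01 0.01 0 0 0 0.1 10" --pt "-0.01 0.01 0 0 0 0.15 10" --pt "-0.01 0.01 0 0 0 0.2 10" --pt "-0.01 0.01 0 0 0 0.2 10"

```text
time: 16.18
tool_pos: [0.5518, -0.1634, 0.2093]
ee_rot: [-3.14, 0.001, -0.298]
wrist_force: [-3.3, 0.8, -2.5]
width: 0.0247
finger_force: 28.9
```

```bash
cat > o.py <<'E'
from h import *
o=robot.get_obs(); print(o["ee_rot"][2].round(3),o["wrist_force"].round(1),o["wrist_torque"].round(3),o["width"].round(5),o["joint_positions"][5].round(3))
E
python3 o.py
```

```text
Traceback (most recent call last):
  File "o.py", line 2, in <module>
    o=robot.get_obs(); print(o["ee_rot"][2].round(3),o["wrist_force"].round(1),o["wrist_torque"].round(3),o["width"].round(5),o["joint_positions"][5].round(3))
                                                                                                          ^^^^^^^^^^^^^^^^
AttributeError: 'float' object has no attribute 'round'
```

>>> servo_tool --pt "0 0 0 0 0 0.03 10" --pt "0 0 0 0 0 0.06 10" --pt "0 0 0 0 0 0.06 10"

```text
time: 16.43
tool_pos: [0.5518, -0.1634, 0.2093]
ee_rot: [-3.14, 0.002, -0.391]
wrist_force: [-3.2, 1.5, -2.2]
width: 0.0246
finger_force: 28.9
```

```bash
python3 o.py
```

```text
Traceback (most recent call last):
  File "o.py", line 2, in <module>
    o=robot.get_obs(); print(o["ee_rot"][2].round(3),o["wrist_force"].round(1),o["wrist_torque"].round(3),o["width"].round(5),o["joint_positions"][5].round(3))
                                                                                                          ^^^^^^^^^^^^^^^^
AttributeError: 'float' object has no attribute 'round'
```

>>> servo_tool --pt "0 0 0 0 0 0.03 10" --pt "0 0 0 0 0 0.06 10" --pt "0 0 0 0 0 0.06 10"

```text
time: 16.68
tool_pos: [0.5519, -0.1634, 0.2093]
ee_rot: [-3.14, 0.002, -0.486]
wrist_force: [-3.9, 1.6, -1.9]
width: 0.0247
finger_force: 28.9
```

```bash
python3 o.py
```

```text
Traceback (most recent call last):
  File "o.py", line 2, in <module>
    o=robot.get_obs(); print(o["ee_rot"][2].round(3),o["wrist_force"].round(1),o["wrist_torque"].round(3),o["width"].round(5),o["joint_positions"][5].round(3))
                                                                                                          ^^^^^^^^^^^^^^^^
AttributeError: 'float' object has no attribute 'round'
```

Width is unchanged, so there is no stop yet. I'll continue.

```bash
sed -i 's/o\["width"\].round(5)/round(o["width"],5)/' o.py; python3 o.py
```

```text
-0.486 [-3.9  1.6 -1.9] [0.472 0.92  0.109] 0.02466 1.67
```

>>> servo_tool --pt "0 0 0 0 0 0.03 10" --pt "0 0 0 0 0 0.06 10" --pt "0 0 0 0 0 0.06 10"

```text
time: 16.93
tool_pos: [0.5519, -0.1634, 0.2092]
ee_rot: [-3.14, 0.002, -0.581]
wrist_force: [-3.4, 2.4, -2.6]
width: 0.0244
finger_force: 29.0
```

```bash
python3 o.py
```

```text
-0.581 [-3.4  2.4 -2.6] [0.575 1.001 0.105] 0.02438 1.764
```

>>> servo_tool --pt "0 0 0 0 0 0.03 10" --pt "0 0 0 0 0 0.06 10" --pt "0 0 0 0 0 0.06 10"

```text
time: 17.18
tool_pos: [0.5519, -0.1634, 0.2093]
ee_rot: [-3.14, 0.002, -0.675]
wrist_force: [-3.5, 3.3, -2.6]
width: 0.0246
finger_force: 29.0
```

```bash
python3 o.py
```

```text
-0.675 [-3.5  3.3 -2.6] [0.765 1.037 0.162] 0.02461 1.859
```

>>> servo_tool --pt "0 0 0 0 0 0.03 10" --pt "0 0 0 0 0 0.06 10" --pt "0 0 0 0 0 0.06 10"

```text
time: 17.43
tool_pos: [0.5519, -0.1634, 0.2093]
ee_rot: [-3.141, 0.002, -0.769]
wrist_force: [-4.7, 4.4, -2.7]
width: 0.0248
finger_force: 29.1
```

```bash
python3 o.py
```

```text
-0.769 [-4.7  4.4 -2.7] [0.862 1.014 0.189] 0.02483 1.953
```

>>> servo_tool --pt "0 0 0 0 0 0.03 10" --pt "0 0 0 0 0 0.06 10" --pt "0 0 0 0 0 0.06 10"

```text
time: 17.68
tool_pos: [0.5519, -0.1634, 0.2093]
ee_rot: [-3.141, 0.002, -0.863]
wrist_force: [-3.5, 3.5, -3.1]
width: 0.0248
finger_force: 29.6
```

```bash
python3 o.py
```

```text
-0.863 [-3.5  3.5 -3.1] [0.981 0.975 0.311] 0.02483 2.047
```

>>> servo_tool --pt "0 0 0 0 0 0.02 10" --pt "0 0 0 0 0 0.04 10" --pt "0 0 0 0 0 0.04 10"

```text
time: 17.93
tool_pos: [0.5519, -0.1633, 0.2093]
ee_rot: [-3.141, 0.002, -0.924]
wrist_force: [-4.1, 3.1, -2.7]
width: 0.0254
finger_force: 31.5
```

```bash
python3 o.py; python3 - <<'E'
from h import *
snap("scene","s6"); b=cv2.imread("pics/s6.png")[80:200,240:360]; cv2.imwrite("pics/b6.png",cv2.resize(b,(600,600),interpolation=cv2.INTER_CUBIC))
c=np.array([.554,-.1622])
for w in (-.7,-.86,-.93):
  x=np.array([np.cos(w),np.sin(w)]);print(w,[((proj("scene",[*(c+r*x),.12+h])[0]-[240,80])*5).round(0).tolist() for r,h in((80e-3,.119),(-60e-3,.081),(0,.106))])
E
```

```text
-0.924 [-4.1  3.1 -2.7] [0.952 1.14  0.829] 0.0254 2.108
-0.7 [[130.0, 258.0], [369.0, 290.0], [269.0, 264.0]]
-0.86 [[130.0, 246.0], [371.0, 299.0], [269.0, 264.0]]
-0.93 [[131.0, 241.0], [371.0, 303.0], [269.0, 264.0]]
```

View pics/b6.png

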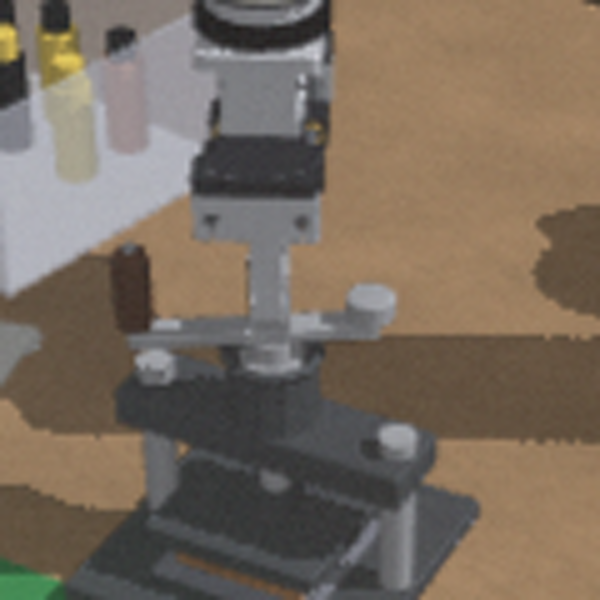

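>>> servo_tool --pt "0 0 0 0 0 0 44" --pt "0 0 0 0 0 0 44" --pt "0 0 0 0 0 0 44" --pt "0 0 0 0 0 0 44" --pt "0 0 -0.3 0 0 0 44" --pt "0 0 -0.6 0 0 0 44" --pt "0 0 -1 0 0 0 44" --pt "0 0 -1 0 0 0 44" --pt "0 0 -1 0 0 0 44"

```text
time: 18.73
tool_pos: [0.5536, -0.1652, 0.3139]
ee_rot: [-3.137, -0.008, -0.93]
wrist_force: [-0.4, -0.1, -0.2]
width: 0.0439
finger_force: 0.0
```

```bash
python3 o.py; python3 - <<'E'
from h import *
snap("scene","s7"); b=cv2.imread("pics/s7.png")[80:200,240:360]; cv2.imwrite("pics/b7.png",cv2.resize(b,(600,600),interpolation=cv2.INTER_CUBIC))
E
```

```text
-0.93 [-0.4 -0.1 -0.2] [ 0.106  0.144 -0.015] 0.04392 2.112
```

View pics/b7.png

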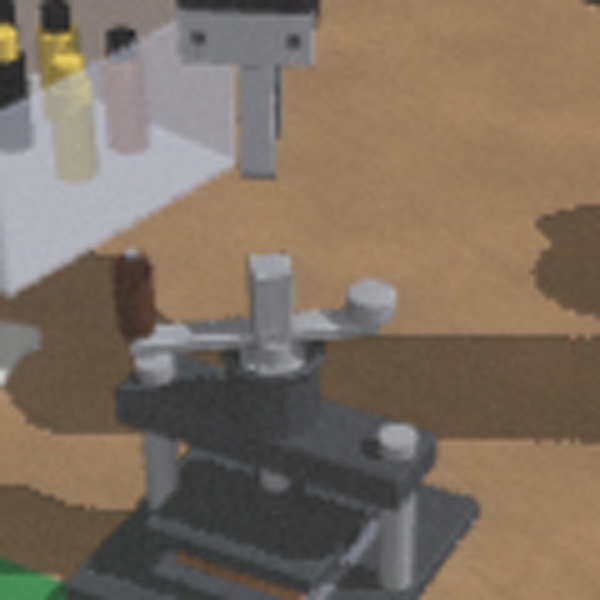

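The crank is seated, with the hub top at (271,264) exactly as predicted for home. It sprang back slightly within the socket play when released, so I'll regrip centred and confirm the stop.

>>> servo_tool --pt "0 0 0 0 0 -0.1 44" --pt "0 0 0 0 0 -0.1 44" --pt "0 0 0 0 0 -0.1 44" --pt "0 0 0 0 0 -0.1 44"

```text
time: 19.12
tool_pos: [0.5517, -0.1643, 0.3076]
ee_rot: [3.141, 0.003, -0.774]
wrist_force: [0.2, 0.3, -0.4]
width: 0.0438
finger_force: 0.0
```

```bash
python3 o.py;  python3 -c "
from h import *
print(robot.get_obs()['tool_pos'])"
```

```text
-0.774 [ 0.2  0.3 -0.4] [ 0.075  0.159 -0.038] 0.04376 1.957
[ 0.55172762 -0.16433865  0.30757675]
```

>>> servo_tool --pt "0 -0.028 0.4 0 0 0 44" --pt "0 -0.028 0.8 0 0 0 44" --pt "0 -0.028 0.97 0 0 0 44" --pt "0 -0.028 0.97 0 0 0 44" --pt "0 -0.028 0.97 0 0 0 44" --pt "0 -0.028 0.97 0 0 0 10" --pt "0 -0.028 0.97 0 0 0 10" --pt "0 -0.028 0.97 0 0 0 10" --pt "0 -0.028 0.97 0 0 0 10" --pt "0 -0.028 0.97 0 0 0 10"

```text
time: 19.95
tool_pos: [0.5545, -0.1635, 0.2148]
ee_rot: [3.141, -0.004, -0.774]
wrist_force: [-1.7, -2.1, 5.4]
width: 0.0238
finger_force: 29.4
```

```bash
python3 o.py
```

```text
-0.774 [-1.7 -2.1  5.4] [-0.505  0.539 -0.013] 0.02377 1.96
```

>>> servo_tool --pt "0 0 0 0 0 0.025 10" --pt "0 0 0 0 0 0.05 10" --pt "0 0 0 0 0 0.05 10"

```text
time: 20.2
tool_pos: [0.5544, -0.1638, 0.2148]
ee_rot: [3.141, -0.005, -0.852]
wrist_force: [-2.3, -2.9, 5.8]
width: 0.0246
finger_force: 30.3
```

```bash
python3 o.py
```

```text
-0.852 [-2.3 -2.9  5.8] [-0.682  0.543  0.547] 0.02457 2.039
```

Torque goes straight to 0.55 Nm with almost no turn, well over the 0.2 Nm friction, so the firm stop is confirmed. Releasing.

>>> servo_tool --pt "0 0 0 0 0 0 44" --pt "0 0 0 0 0 0 44" --pt "0 0 0 0 0 0 44" --pt "0 0 0 0 0 0 44" --pt "0 0 -0.3 0 0 0 44" --pt "0 0 -0.6 0 0 0 44" --pt "0 0 -1 0 0 0 44" --pt "0 0 -1 0 0 0 44" --pt "0 0 -1 0 0 0 44" --pt "0 0 -1 0 0 0 44"

```text
time: 21.03
tool_pos: [0.5541, -0.1621, 0.3118]
ee_rot: [-3.142, 0.001, -0.851]
wrist_force: [-0.4, -0.1, -0.9]
width: 0.0439
finger_force: 0.0
```

```bash
python3 o.py; python3 - <<'E'
from h import *
snap("scene","s8"); b=cv2.imread("pics/s8.png")[80:200,240:360]; cv2.imwrite("pics/b8.png",cv2.resize(b,(600,600),interpolation=cv2.INTER_CUBIC))
E
```

```text
-0.851 [-0.4 -0.1 -0.9] [ 0.038  0.137 -0.003] 0.04392 2.039
```

View pics/b8.png

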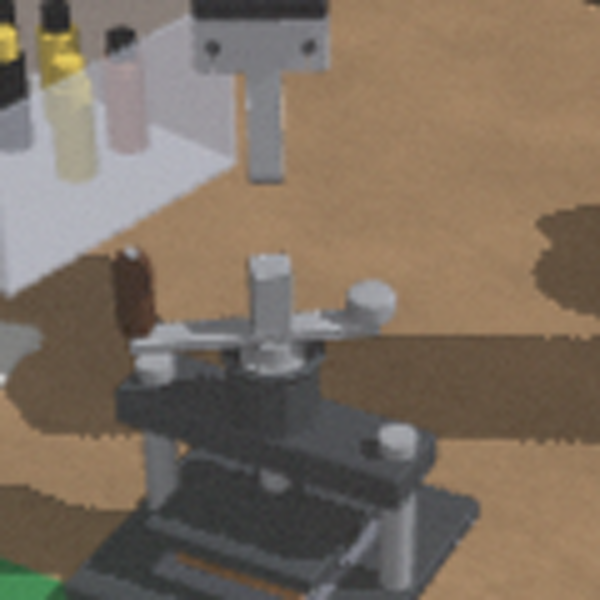

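The crank is standing home, with the hub top at (271,264) and the handle at (132,252), and the gripper is clear of it.

```bash
python3 -c "
from bench import robot
print(robot.close_job())"
```

```text
the job is handed in; nothing more can be done
None
```

I handed the job in at about 21 s: the crank stands home in the collar and released, and the screw is wound clockwise to its firm stop (peak reading 0.83 Nm, about 10 N at the handle); the plate being fully down is inferred from that stop, not measured, and no verdict came back.

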